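# Bring the salt round on the turntable

### The arm

A 6-joint arm with a two-finger parallel gripper is mounted at the origin on a cart in front of the work surface, level with it; the furniture and walls round the work are solid. World frame = base frame: x ahead of the robot, y to its left, z up, the work surface at z = 0. Lengths are in mm, angles in rad, forces in N, time in s.
With the tool pointing down it reaches from about 250 to 775 mm from the base axis. Payload 4 kg.
Tool frame: the origin (TCP) lies midway between the tips of the shut fingers; the grasp point (between the pads) lies 19 mm behind it; z points along the fingers, y is the line along which they close (so a half turn about z gives the same grasp; the last joint's range is limited). The gripper opens to 94 mm and grips with 3 to 60 N. Pads are 16 mm wide; open, the fingers measure 119 mm over their backs; the gripper's body (75 mm by 177 mm) begins 78 mm behind the grasp point.
Start: joints at [-1.33, 0.087, 1.371, -0, 1.684, -0.103], TCP at [185.385, -517.835, 205.506] pointing down, gripper open.
Joint ranges: [-3.1, 3.1], [-0.76, 2.03], [0.27, 2.55], [-1.08, 4.22], [0.17, 2.65], [-2.57, 2.57]. Speed limits (rad/s): [2.79, 2.79, 3.14, 3.14, 3.14, 3.14].

### API

Orientations are given as [roll, pitch, yaw] about the fixed x, y, z axes, in that order (R = Rz(yaw) Ry(pitch) Rx(roll)).
In Python, from workcell import arm, viewer, sign_off gives the robot as it stands. The module is installed in compiled form; this text tells all that it offers.
- The arm moves only by the tool servo_tool, never from a script. Its argument "commands" is a list of rows, each a list of 3 entries, a list of its own where there are three numbers: the turn, a rotation vector about the tool's x, y, z in units of 5 degrees (1.0 is 5 degrees), then the shift along the tool's x, y, z in units of 40 mm (1.0 is 40 mm), then the opening in per cent of the stroke, from 0 (shut) to 100 (fully open). In form: [[[wx, wy, wz], [dx, dy, dz], gripper], ...]. A call has 1 to 10 rows; each row shifts and turns the commanded pose from where the row before left it, along the tool's axes as they then stand; what a row does not reach is not made up. A row lasts 1/10 s, in which the tool goes at most 50 mm and 8.59 degrees, less where a joint would pass 70% of its speed; a pose out of reach is approached as far as the arm can. A call is refused whole if a number of a shift passes 1 or a number of a turn 1, either way. A call with a gripper value outside its range is refused whole. The fingers move at their own pace and stop on an object; "squeeze" is the grip in N (left out, the last holds). Time passes only in rows, so rows that do not move let the fingers close. It gives the time, the measured TCP pose, the force, the opening and the grip force at its end, in the units of the state.
- arm.sense(): the state, without advancing time (a new reading comes with each control period).
- viewer.get_image(name): name is "side" or "top" or "wrist"; returns the picture (420x560x3 uint8, red, green, blue); there is no depth.
- viewer.calibration(name): a dict with "vfov" (degrees; the focal length in pixels is half the picture's height over the tangent of half this angle, whatever the lens; pixels are square), "cx", "cy" (the principal point, pixels), "world_from_camera" (4x4, takes a point from camera to world coordinates); the wrist camera has in their place "tool_from_camera" (4x4, takes a point from camera to tool coordinates, whose origin is the TCP and whose axes are the flange's). Camera axes: x right, y up, looking along -z (the intrinsics and any distortion apply to the point x, -y, -z); pixel columns grow to the right and rows downward; lengths in mm; the calibration is good to about 2 mm. A picture is of the moment at which its call begins: read the wrist's pose just before it. calibration takes no time and is no camera call.
- sign_off(): hands the job in; it is judged then, once.
The state is a dict: "time": time; "q": joint angles; "qvel": joint speeds; "tau": joint torques, N m; "tool_pos": TCP position; "orientation": TCP orientation; "contact_force": force on the tool from outside, world axes, zero at the start; "wrist_torque": the same for the moment, N m; "width": opening from 0.0 (shut) to 1.0 (fully open); "finger_force": force on a finger pad.
Only numpy, scipy, OpenCV 4.12 (cv2) and the standard library are available. Lean on these libraries where they do the work, as an engineer would, in place of code of your own. Each camera call takes 0.05 s, during which the arm holds its last target. There are 200 camera calls.

### The job

The cook wants the salt to hand: with a fingertip in one of the notches of the turntable's rim, follow the rim round, lightly and slowly, until the salt shaker stands squarely at the front of the turntable, on the side of the worktop's front edge. Touch only the wooden board, never the jars that ride on it; nothing is gripped or lifted, the jars stay upright on the board, and the other things around stay where they are.

Things in the scene. Friction and masses are not known exactly. Their poses are not given: they have to be found in the camera images.
- turntable_base: Fixed round wooden foot (170 mm across, 16 mm high with its bearing) under the turntable, on the worktop left of the hob (this worktop's top is at z = 2.5 mm). Origin on the turning axis, at the worktop. Axes parallel to the world's: -x is the FRONT of the turntable (towards the worktop's front edge), +x the back (towards the wall), +y left.
- turntable_center (a point): Centre of the top of the turntable's board, on the turning axis, 36 mm above the worktop. The board is a plain wooden disc, 280 mm across, 20 mm thick, its underside 16 mm above the worktop, with six rounded finger notches in its rim, 60 deg apart, each about 88 mm wide at the rim and 18 mm deep, open outwards, above and below.
- turntable (a joint): Angle of the board about the vertical axis through turntable_base, counter-clockwise from above (starts within +-0.52, turns freely without stops). At value q the middles of the six notches point at q, q + 60 deg, q + 120 deg ... from world +x. The bearing is easy (about 0.5 N at the rim turns it) and the board stays where it is left.
- notch (a point): Middle of the bottom of one of the six notches, at the board's top edge (122 mm from the axis, 36 mm up); it turns with the board.
- salt_shaker: Salt shaker: clear glass with a grey domed cap, 44 mm across, 90 mm high, loose on the board about 52 mm from the axis; origin at the centre of its underside, 36 mm above the worktop.
- spice_jar_a: Spice jar with a broad red cap, 45 mm across, 106 mm high, loose on the board about 52 mm from the axis; origin at the centre of its underside.
- spice_jar_b: A second spice jar like it, also loose on the board; origin at the centre of its underside.
- dish: Bystander: plain pink oval dish, 156 x 129 mm, 58 mm high, on the cold hob behind the bowl; origin at the centre of its underside.
- pepper_mill: Bystander: dark wooden pepper mill, 58 mm across, 160 mm high, on the worktop close behind the turntable; origin at the centre of its underside. (Behind it, fixed and not listed: a kettle 222 mm high and a pasta jar 136 mm high.)
- rice_bowl: Bystander: white bowl, 115 mm across, 51 mm high, on the cold hob right of the turntable; origin at the centre of its underside.
There are look-alikes about, which are no part of the job. What is shaped like the salt_shaker but green is not meant. Leave any purple look-alike of the spice_jar_a alone.

How it is judged (in metres and radians):
On the way:
1. the fingers rest against the board and it turns with them (contact force between the fingers and turntable_base above 0.1 N and (velocity of joint turntable above 0.03 rad/s or velocity of joint turntable below -0.03 rad/s)).
At the end, for the whole second after the job is handed in: Salt shaker at the front of the turntable: within 16 mm (about 18 deg) of the line from the axis straight to the worktop's front edge and over 30 mm in front of the axis; it and both spice jars upright (0.1 rad) on the board, within 85 mm of the axis; board at rest (y of salt_shaker in the frame of turntable_base between -0.016 and 0.016 m and x of salt_shaker in the frame of turntable_base below -0.03 m and horizontal distance between each of salt_shaker, spice_jar_a, spice_jar_b and turntable_center below 0.085 m and angle between each of salt_shaker, spice_jar_a, spice_jar_b's own z axis and vertical below 0.1 rad and linear speed of salt_shaker below 0.02 m/s and velocity of joint turntable between -0.1 and 0.1 rad/s); the robot touches nothing.
It fails at once if the robot touches the salt shaker or a spice jar (contact force between any of the fingers, the arm and salt_shaker above 0.3 N or contact force between any of the fingers, the arm and spice_jar_a above 0.3 N or contact force between any of the fingers, the arm and spice_jar_b above 0.3 N).
It fails at once if a jar on the board is lifted more than 15 mm or tipped (height (world z) of any of salt_shaker, spice_jar_a, spice_jar_b above 0.0535 m or angle between any of salt_shaker, spice_jar_a, spice_jar_b's own z axis and vertical above 0.35 rad).
It fails at once if the fingers lean on the turntable with more than 15 N (not lightly) (contact force between the fingers and turntable_base above 15 N).
It fails at once if the board is spun faster than 2.5 rad/s (not slowly) (velocity of joint turntable above 2.5 rad/s or velocity of joint turntable below -2.5 rad/s).
It fails at once if a bystander is moved more than 20 mm (distance of any of dish, pepper_mill, rice_bowl from where it was at the start of the episode above 0.02 m).
It also fails if it takes over 69 s, if anything falls off the work surface, if the arm or the gripper's body presses on something with over 40 N, if the wrist force passes 120 N, or if a joint passes its speed limit or range.

## Working session

There is one attempt and no reset: what is moved stays moved. The work goes in short steps, Python scripts to look and compute and a tool call to move; the robot and the scene stay as the last step left them, time stands still between calls to the robot, and variables do not carry over. Pictures are saved under pics/ and viewed, at most 10 in all, crops included, and the job is handed in when it is done.

Besides the shell and the picture viewer there is one more tool, called by a JSON object that holds its "api" and its "payload". servo_tool: Moves the arm, as the interface text tells. Its arguments: {"type":"object","properties":{"commands":{"type":"array","items":{"type":"array"}},"squeeze":{"type":"number"}},"required":["commands"]}

```bash
mkdir -p pics; python3 - <<'E'
from workcell import arm, viewer
import cv2
for n in("top","side"):
    cv2.imwrite(f"pics/{n}0.png",viewer.get_image(n)[:,:,::-1]); c=viewer.calibration(n);print(n,c)
s=arm.sense();print(s)
E
```

```text
top {'vfov': 50.69147027201236, 'cx': 279.0321469627211, 'cy': 212.30835601228458, 'world_from_camera': array([[-1.15260316e-02,  9.90272080e-01, -1.38666356e-01,
         4.54583830e+02],
       [-9.99933530e-01, -1.14552059e-02,  1.30886025e-03,
         1.50458196e+02],
       [-2.92323894e-04,  1.38672225e-01,  9.90338290e-01,
         9.77261419e+02],
       [ 0.00000000e+00,  0.00000000e+00,  0.00000000e+00,
         1.00000000e+00]])}
side {'vfov': 43.617137333678734, 'cx': 279.338603590605, 'cy': 203.36977963042895, 'world_from_camera': array([[-8.37631001e-01,  1.95724269e-01, -5.09966975e-01,
         1.55881597e+01],
       [-5.46169931e-01, -2.85524298e-01,  7.87511449e-01,
         1.03598038e+03],
       [ 8.52713973e-03,  9.38172631e-01,  3.46062714e-01,
         4.55499539e+02],
       [ 0.00000000e+00,  0.00000000e+00,  0.00000000e+00,
         1.00000000e+00]])}
{'time': 0.1, 'q': array([-1.33012687e+00,  8.78809323e-02,  1.37207699e+00, -1.86740316e-05,
        1.68362618e+00, -1.03065973e-01]), 'qvel': array([ 0.00029982, -0.00068518, -0.00283599,  0.00053891,  0.00036263,
       -0.00069371]), 'tau': array([ 2.50609672e-03, -3.41251481e+01, -3.03300941e+01,  7.20805954e-02,
        3.03587120e-02, -9.47814669e-05]), 'tool_pos': array([ 185.24156599, -517.33872417,  204.43458516]), 'orientation': array([-3.13960986e+00, -1.86427010e-04,  3.43733161e-01]), 'contact_force': array([-0.91875154,  0.40195807,  0.22754803]), 'wrist_torque': array([-0.03213653,  0.02649782, -0.04819065]), 'finger_force': 0.0, 'width': 1.0026396482600453}
```

View pics/top0.png

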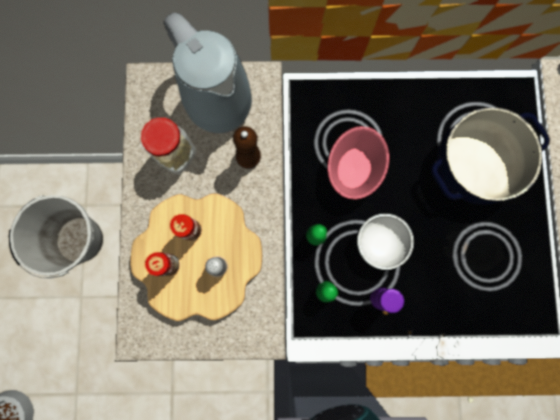

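View pics/side0.png

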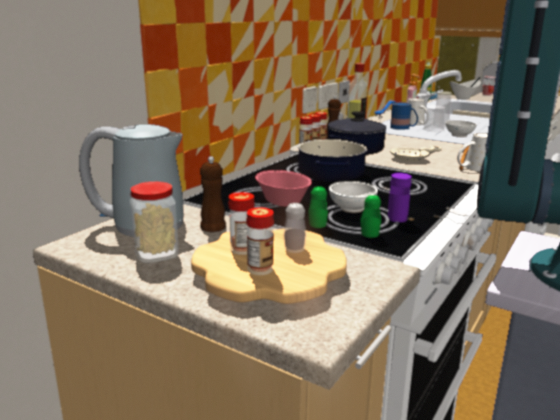

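The top view shows the board centred near (197,257). The grey salt cap is at (215,267) and the red spice caps are at (184,227) and (159,264).

Things that could be taken for the salt shaker:
- the grey one at (215,267), on the board
- green look-alikes at (317,233) and (327,291)
- the purple jar look-alike at (391,300)

I choose the grey one and check it in a crop while measuring.

```bash
cat > h.py <<'E'
import numpy as np, cv2
from workcell import arm, viewer
def ray(name,px,z):
    c=viewer.calibration(name); f=210/np.tan(np.radians(c["vfov"]/2)); T=c["world_from_camera"]
    px=np.atleast_2d(px).astype(float)
    d=np.c_[(px[:,0]-c["cx"])/f,-(px[:,1]-c["cy"])/f,-np.ones(len(px))]@T[:3,:3].T
    o=T[:3,3]; return (o+d*((z-o[2])/d[:,2])[:,None])[:,:2]
def board(img):
    hsv=cv2.cvtColor(img,cv2.COLOR_RGB2HSV)
    m=cv2.inRange(hsv,(10,90,120),(28,255,255)); m[:180]=0; m[340:]=0; m[:,:122]=0; m[:,275:]=0
    m=cv2.morphologyEx(m,cv2.MORPH_OPEN,np.ones((3,3)))
    k=max(cv2.findContours(m,cv2.RETR_EXTERNAL,cv2.CHAIN_APPROX_NONE)[0],key=cv2.contourArea)
    return k[:,0,:]
def measure(img):
    P=ray("top",board(img),35)
    (cx,cy),r=cv2.minEnclosingCircle(P.astype(np.float32)); 
    d=P-[cx,cy]; a=np.arctan2(d[:,1],d[:,0]); R=np.hypot(*d.T)
    b=np.linspace(-np.pi,np.pi,361)[:-1]; o=np.argsort(a)
    prof=np.interp(b,a[o],R[o],period=2*np.pi)
    q=np.angle(-(prof*np.exp(6j*b)).sum())/6
    hsv=cv2.cvtColor(img,cv2.COLOR_RGB2HSV)
    m=cv2.inRange(hsv,(0,0,90),(180,60,255)); w=np.zeros_like(m); k=board(img)
    cv2.fillPoly(w,[cv2.convexHull(k)],255); w=cv2.erode(w,np.ones((13,13))); m&=w
    n,l,st,ce=cv2.connectedComponentsWithStats(m)
    bl=[(int(st[i,4]),ce[i].round(1)) for i in range(1,n) if st[i,4]>25]
    return (cx,cy,r),q,prof,bl
E
python3 - <<'E'
from h import *
img=viewer.get_image("top"); C,q,prof,bl=measure(img)
print(C,np.degrees(q),prof[::10].round()); 
for n,c in bl:
    s=ray("top",c,38.5+85)[0]; d=s-C[:2]; print(n,c,s,np.hypot(*d),np.degrees(np.arctan2(d[1],d[0])))
cv2.imwrite("pics/crop.png",cv2.resize(img[180:340,115:285,::-1],None,fx=3.5,fy=3.5))
s=arm.sense(); print(s["time"])
E
```

```text
(496.3200988769531, 325.9020080566406, 140.6602325439453) 1.4812407349834384 [121. 132. 140. 139. 138. 132. 122. 130. 137. 137. 138. 132. 121. 130.
 137. 139. 140.  49. 119. 129. 132. 138. 101.  80. 121. 115.  77. 105.
 125. 133.  44.  61. 139. 140. 139. 133.]
27 [174.1 258.3] [487.4416213  351.47813996] 27.07334273862959 109.14389153647738
277 [214.9 265.5] [472.83199358 273.15696514] 57.738467615409945 -114.00407868959914
0.15
```

View pics/crop.png

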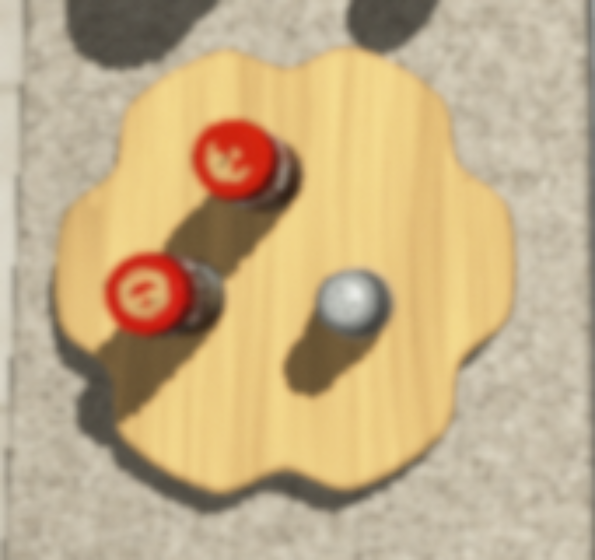

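The crop confirms the grey-domed salt shaker on the board at about (355,300) in the crop. It sits at about -114°, so the board needs about -66° (clockwise). I'll use the notch at -120°: approach high from the right-front and descend outside the rim.

{"api": "servo_tool", "payload": {"commands": [[[0,0,0],[0.75,-0.97,0],0],[[0,0,0],[0.75,-0.97,0],0],[[0,0,0],[0.75,-0.97,0],0],[[0,0,0],[0.75,-0.97,0],0],[[0,0,0],[0.75,-0.97,0],0],[[0,0,0],[0.75,-0.97,0],0],[[0,0,0],[0.75,-0.97,0],0],[[0,0,0],[0.75,-0.97,0],0]]}}

```text
time: 0.95
tool_pos: [306.6, -142.8, 205.3]
orientation: [3.141, -0.001, 0.343]
contact_force: [-0.2, 0.4, 0.3]
width: 0.353
finger_force: 0.0
```

{"api": "servo_tool", "payload": {"commands": [[[0,0,0],[0.75,-0.97,0],0],[[0,0,0],[0.75,-0.97,0],0],[[0,0,0],[0.75,-0.97,0],0],[[0,0,0],[0.75,-0.97,0],0],[[0,0,0],[0.75,-0.97,0],0],[[0,0,0],[0.75,-0.97,0],0],[[0,0,0],[0.75,-0.97,0],0],[[0,0,0],[0,0,0],0],[[0,0,0],[0,0,0],0]]}}

```text
time: 1.85
tool_pos: [412.4, 182.3, 204.7]
orientation: [3.141, 0.002, 0.346]
contact_force: [-0.1, -0.2, -0.4]
width: 0.007
finger_force: 0.0
```

{"api": "servo_tool", "payload": {"commands": [[[0,0,-1],[0,0,0],0],[[0,0,-1],[0,0,0],0],[[0,0,-1],[0,0,0],0],[[0,0,-1],[0,0,0],0],[[0,0,0],[0,0,0],0],[[0,0,0],[0,0,0],0]]}}

```text
time: 2.45
tool_pos: [412.8, 180.4, 205.7]
orientation: [3.141, -0.0, 0.689]
contact_force: [0.3, -0.2, 0.0]
width: 0.009
finger_force: 0.0
```

{"api": "servo_tool", "payload": {"commands": [[[0,0,0],[0,0,0.7],0],[[0,0,0],[0,0,0.7],0],[[0,0,0],[0,0,0.7],0],[[0,0,0],[0,0,0.7],0],[[0,0,0],[0,0,0.7],0],[[0,0,0],[0,0,0.6],0],[[0,0,0],[0,0,0.35],0],[[0,0,0],[0,0,0],0],[[0,0,0],[0,0,0],0]]}}

```text
time: 3.35
tool_pos: [413.1, 181.4, 27.8]
orientation: [3.141, -0.0, 0.691]
contact_force: [0.1, -0.5, 0.6]
width: 0.002
finger_force: 0.0
```

```bash
python3 - <<'E'
from h import *
img=viewer.get_image("top"); print(arm.sense()["tool_pos"],arm.sense()["contact_force"])
cv2.imwrite("pics/c1.png",cv2.resize(img[180:370,115:305,::-1],None,fx=3,fy=3))
cv2.imwrite("pics/s1.png",viewer.get_image("side")[:,:,::-1])
E
```

```text
[413.67914034 181.68231931  28.51881608] [ 0.4733648   0.47481984 -0.35596374]
```

View pics/s1.png

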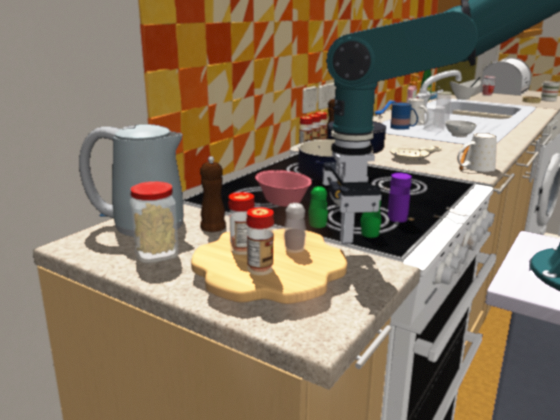

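The side view shows the shut fingertips just outside the rim at about (347,240), clear of the jars. Next I move in and work out the arc rows.

{"api": "servo_tool", "payload": {"commands": [[[0,0,0],[0.17,-0.07,0],0],[[0,0,0],[0.17,-0.07,0],0],[[0,0,0],[0.17,-0.07,0],0],[[0,0,0],[0.17,-0.07,0],0],[[0,0,0],[0,0,0],0],[[0,0,0],[0,0,0],0]]}}

```text
time: 4.05
tool_pos: [426.8, 208.0, 27.4]
orientation: [3.141, 0.0, 0.693]
contact_force: [-0.6, 0.2, 1.6]
width: 0.009
finger_force: 0.3
```

```bash
cat > arc.py <<'E'
import sys
from h import *
C=np.array([496.3,325.9])
def plan(step=2,n=10,R=137,dy=0.8):
    s=arm.sense(); p=s["tool_pos"]; yaw=s["orientation"][2]; d=p[:2]-C
    a=np.degrees(np.arctan2(d[1],d[0])); print("t",s["time"],"ang",round(a,1),"R",round(np.hypot(*d),1),"z",p[2].round(1),"yaw",round(np.degrees(yaw),1),"F",s["contact_force"].round(1))
    pos=p[:2]
    for k in range(1,n+1):
        t=np.radians(a-step*k); q=C+R*np.array([np.cos(t),np.sin(t)]); dw=q-pos; pos=q; c,ss=np.cos(yaw),np.sin(yaw)
        print([[0,0,round(dy/5,2)],[round((dw[0]*c+dw[1]*ss)/40,2),round((dw[0]*ss-dw[1]*c)/40,2),0],0],end=", ")
        yaw-=np.radians(dy)
if __name__=="__main__": plan(n=int(sys.argv[1]))
E
python3 arc.py 20
```

```text
t 4.05 ang -120.5 R 136.9 z 27.4 yaw 39.7 F [-0.6  0.2  1.6]
[[0, 0, 0.16], [np.float64(-0.04), np.float64(-0.11), 0], 0], [[0, 0, 0.16], [np.float64(-0.04), np.float64(-0.11), 0], 0], [[0, 0, 0.16], [np.float64(-0.03), np.float64(-0.11), 0], 0], [[0, 0, 0.16], [np.float64(-0.03), np.float64(-0.12), 0], 0], [[0, 0, 0.16], [np.float64(-0.03), np.float64(-0.12), 0], 0], [[0, 0, 0.16], [np.float64(-0.03), np.float64(-0.12), 0], 0], [[0, 0, 0.16], [np.float64(-0.02), np.float64(-0.12), 0], 0], [[0, 0, 0.16], [np.float64(-0.02), np.float64(-0.12), 0], 0], [[0, 0, 0.16], [np.float64(-0.02), np.float64(-0.12), 0], 0], [[0, 0, 0.16], [np.float64(-0.02), np.float64(-0.12), 0], 0], [[0, 0, 0.16], [np.float64(-0.01), np.float64(-0.12), 0], 0], [[0, 0, 0.16], [np.float64(-0.01), np.float64(-0.12), 0], 0], [[0, 0, 0.16], [np.float64(-0.01), np.float64(-0.12), 0], 0], [[0, 0, 0.16], [np.float64(-0.01), np.float64(-0.12), 0], 0], [[0, 0, 0.16], [np.float64(-0.0), np.float64(-0.12), 0], 0], [[0, 0, 0.16], [np.float64(-0.0), np.float64(-0.12), 0], 0], [[0, 0, 0.16], [np.float64(0.0), np.float64(-0.12), 0], 0], [[0, 0, 0.16], [np.float64(0.0), np.float64(-0.12), 0], 0], [[0, 0, 0.16], [np.float64(0.01), np.float64(-0.12), 0], 0], [[0, 0, 0.16], [np.float64(0.01), np.float64(-0.12), 0], 0],
```

{"api": "servo_tool", "payload": {"commands": [[[0,0,0.16],[-0.04,-0.11,0],0],[[0,0,0.16],[-0.04,-0.11,0],0],[[0,0,0.16],[-0.03,-0.11,0],0],[[0,0,0.16],[-0.03,-0.12,0],0],[[0,0,0.16],[-0.03,-0.12,0],0],[[0,0,0.16],[-0.03,-0.12,0],0],[[0,0,0.16],[-0.02,-0.12,0],0],[[0,0,0.16],[-0.02,-0.12,0],0],[[0,0,0.16],[-0.02,-0.12,0],0],[[0,0,0.16],[-0.02,-0.12,0],0]]}}

```text
time: 5.05
tool_pos: [389.9, 239.2, 27.4]
orientation: [3.142, 0.0, 0.552]
contact_force: [0.0, -0.7, 0.4]
width: 0.006
finger_force: 0.2
```

```bash
python3 arc.py 1; python3 - <<'E'
from h import *
img=viewer.get_image("top"); cv2.imwrite("pics/c2.png",cv2.resize(img[180:370,115:305,::-1],None,fx=3,fy=3))
E
```

```text
t 5.05 ang -140.8 R 137.2 z 27.4 yaw 31.6 F [ 0.  -0.7  0.4]
[[0, 0, 0.16], [np.float64(-0.01), np.float64(-0.12), 0], 0],
```

View pics/c2.png

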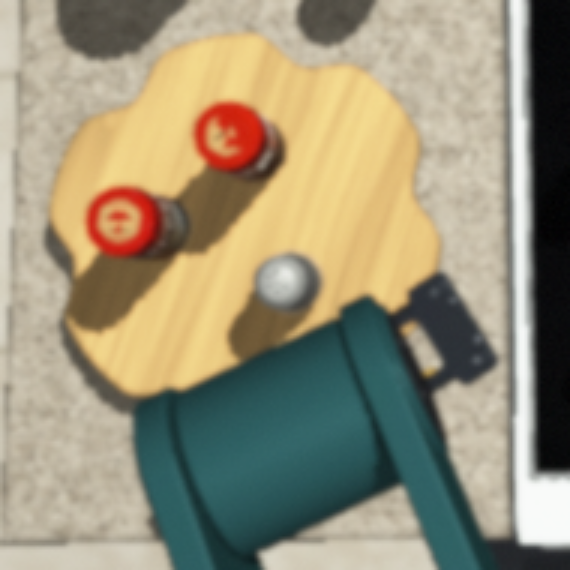

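The board has turned clockwise by about 15°. The salt cap is at (287,282) in the crop, clear of the gripper. Carrying on.

{"api": "servo_tool", "payload": {"commands": [[[0,0,0.16],[-0.01,-0.12,0],0],[[0,0,0.16],[-0.01,-0.12,0],0],[[0,0,0.16],[-0.01,-0.12,0],0],[[0,0,0.16],[-0.01,-0.12,0],0],[[0,0,0.16],[0,-0.12,0],0],[[0,0,0.16],[0,-0.12,0],0],[[0,0,0.16],[0,-0.12,0],0],[[0,0,0.16],[0,-0.12,0],0],[[0,0,0.16],[0.01,-0.12,0],0],[[0,0,0.16],[0.01,-0.12,0],0]]}}

```text
time: 6.1
tool_pos: [366.8, 281.1, 27.4]
orientation: [3.142, 0.0, 0.412]
contact_force: [-0.3, -0.3, -0.8]
width: 0.007
finger_force: 0.2
```

```bash
python3 arc.py 20
```

```text
t 6.1 ang -160.9 R 137.1 z 27.4 yaw 23.6 F [-0.3 -0.3 -0.8]
[[0, 0, 0.16], [np.float64(0.01), np.float64(-0.12), 0], 0], [[0, 0, 0.16], [np.float64(0.01), np.float64(-0.12), 0], 0], [[0, 0, 0.16], [np.float64(0.02), np.float64(-0.12), 0], 0], [[0, 0, 0.16], [np.float64(0.02), np.float64(-0.12), 0], 0], [[0, 0, 0.16], [np.float64(0.02), np.float64(-0.12), 0], 0], [[0, 0, 0.16], [np.float64(0.02), np.float64(-0.12), 0], 0], [[0, 0, 0.16], [np.float64(0.03), np.float64(-0.12), 0], 0], [[0, 0, 0.16], [np.float64(0.03), np.float64(-0.12), 0], 0], [[0, 0, 0.16], [np.float64(0.03), np.float64(-0.12), 0], 0], [[0, 0, 0.16], [np.float64(0.03), np.float64(-0.11), 0], 0], [[0, 0, 0.16], [np.float64(0.04), np.float64(-0.11), 0], 0], [[0, 0, 0.16], [np.float64(0.04), np.float64(-0.11), 0], 0], [[0, 0, 0.16], [np.float64(0.04), np.float64(-0.11), 0], 0], [[0, 0, 0.16], [np.float64(0.04), np.float64(-0.11), 0], 0], [[0, 0, 0.16], [np.float64(0.05), np.float64(-0.11), 0], 0], [[0, 0, 0.16], [np.float64(0.05), np.float64(-0.11), 0], 0], [[0, 0, 0.16], [np.float64(0.05), np.float64(-0.11), 0], 0], [[0, 0, 0.16], [np.float64(0.05), np.float64(-0.11), 0], 0], [[0, 0, 0.16], [np.float64(0.05), np.float64(-0.11), 0], 0], [[0, 0, 0.16], [np.float64(0.06), np.float64(-0.11), 0], 0],
```

{"api": "servo_tool", "payload": {"commands": [[[0,0,0.16],[0.01,-0.12,0],0],[[0,0,0.16],[0.01,-0.12,0],0],[[0,0,0.16],[0.02,-0.12,0],0],[[0,0,0.16],[0.02,-0.12,0],0],[[0,0,0.16],[0.02,-0.12,0],0],[[0,0,0.16],[0.02,-0.12,0],0],[[0,0,0.16],[0.03,-0.12,0],0],[[0,0,0.16],[0.03,-0.12,0],0],[[0,0,0.16],[0.03,-0.12,0],0],[[0,0,0.16],[0.03,-0.11,0],0]]}}

```text
time: 7.1
tool_pos: [358.8, 328.7, 27.4]
orientation: [3.142, 0.0, 0.273]
contact_force: [-1.1, -0.9, 0.0]
width: 0.005
finger_force: 0.2
```

```bash
python3 arc.py 1; python3 - <<'E'
from h import *
img=viewer.get_image("top"); cv2.imwrite("pics/c3.png",cv2.resize(img[180:370,115:305,::-1],None,fx=3,fy=3))
E
```

```text
t 7.1 ang 178.8 R 137.5 z 27.4 yaw 15.6 F [-1.1 -0.9  0. ]
[[0, 0, 0.16], [np.float64(0.05), np.float64(-0.11), 0], 0],
```

View pics/c3.png

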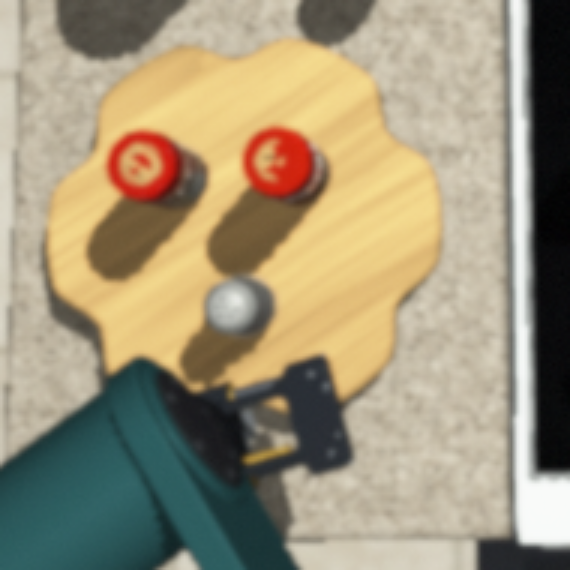

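The salt cap is now at (236,305) in the crop, or (194,282) in the full image, near the front. I'll measure the remaining angle.

```bash
cat > salt.py <<'E'
from h import *
C=np.array([496.3,325.9])
img=viewer.get_image("top"); hsv=cv2.cvtColor(img,cv2.COLOR_RGB2HSV)
m=cv2.inRange(hsv,(0,0,90),(180,70,255)); roi=np.zeros_like(m); cv2.circle(roi,(196,275),30,255,-1); m&=roi
m=cv2.morphologyEx(m,cv2.MORPH_OPEN,np.ones((3,3)))
n,l,st,ce=cv2.connectedComponentsWithStats(m)
for i in range(1,n):
    if st[i,4]>60:
        for z in(110,122):
            d=ray("top",ce[i],z)[0]-C; print(st[i],ce[i].round(1),z,d.round(1),"angle",np.degrees(np.arctan2(d[1],d[0])).round(1))
E
python3 salt.py
```

```text
[183 272  23  20 314] [193. 281.] 110 [-52.5  -8.7] angle -170.6
[183 272  23  20 314] [193. 281.] 122 [-52.3 -11. ] angle -168.1
```

{"api": "servo_tool", "payload": {"commands": [[[0,0,0.16],[0.04,-0.11,0],0],[[0,0,0.16],[0.04,-0.11,0],0],[[0,0,0.16],[0.04,-0.11,0],0],[[0,0,0.16],[0.04,-0.11,0],0],[[0,0,0.16],[0.05,-0.11,0],0],[[0,0,0],[0.02,-0.05,0],0],[[0,0,0],[0,0,0],0],[[0,0,0],[0,0,0],0]]}}

```text
time: 8.0
tool_pos: [362.2, 353.9, 27.5]
orientation: [3.142, -0.0, 0.204]
contact_force: [0.1, 0.8, -0.2]
width: 0.003
finger_force: 0.0
```

```bash
python3 arc.py 1; python3 salt.py
```

```text
t 8.0 ang 168.2 R 137.0 z 27.5 yaw 11.7 F [ 0.1  0.8 -0.2]
[[0, 0, 0.16], [np.float64(0.05), np.float64(-0.11), 0], 0], [178 272  23  20 319] [188.2 281.1] 110 [-52.5   0.6] angle 179.3
[178 272  23  20 319] [188.2 281.1] 122 [-52.3  -1.8] angle -178.0
```

Salt is at the front, within about 2 mm. Backing off the flank, then out and up.

{"api": "servo_tool", "payload": {"commands": [[[0,0,0],[-0.03,0.1,0],0],[[0,0,0],[-0.1,0.1,0],0],[[0,0,0],[-0.3,0,0],0],[[0,0,0],[-0.5,0,0],0],[[0,0,0],[-0.5,0,0],0],[[0,0,0],[0,0,-0.5],0],[[0,0,0],[0,0,-1],0],[[0,0,0],[0,0,-1],0],[[0,0,0],[0,0,-1],0],[[0,0,0],[0,0,-0.5],0]]}}

```text
time: 9.05
tool_pos: [307.9, 335.1, 191.7]
orientation: [-3.138, -0.005, 0.204]
contact_force: [0.2, 0.1, -0.0]
width: 0.009
finger_force: 0.0
```

{"api": "servo_tool", "payload": {"commands": [[[0,0,0],[0,0.6,0],0],[[0,0,0],[0,1,0],0],[[0,0,0],[0,1,0],0],[[0,0,0],[0,1,0],0],[[0,0,0],[0,1,0],0],[[0,0,0],[0,0.6,0],0],[[0,0,0],[0,0,0],0],[[0,0,0],[0,0,0],0],[[0,0,0],[0,0,0],0],[[0,0,0],[0,0,0],0]]}}

```text
time: 10.05
tool_pos: [349.4, 131.7, 187.4]
orientation: [-3.141, 0.0, 0.206]
contact_force: [1.3, 0.3, 0.3]
width: 0.005
finger_force: 0.0
```

```bash
python3 salt.py; python3 - <<'E'
from h import *
img=viewer.get_image("top"); C,q,p,b=measure(img); print(C,arm.sense()["contact_force"])
cv2.imwrite("pics/c4.png",img[:,:,::-1])
E
```

```text
[178 272  23  20 336] [188.5 281.2] 110 [-52.7  -0.1] angle -179.9
[178 272  23  20 336] [188.5 281.2] 122 [-52.5  -2.5] angle -177.3
(495.4223937988281, 326.486572265625, 140.05776977539062) [ 1.29835377 -0.1700075   0.50034804]
```

View pics/c4.png

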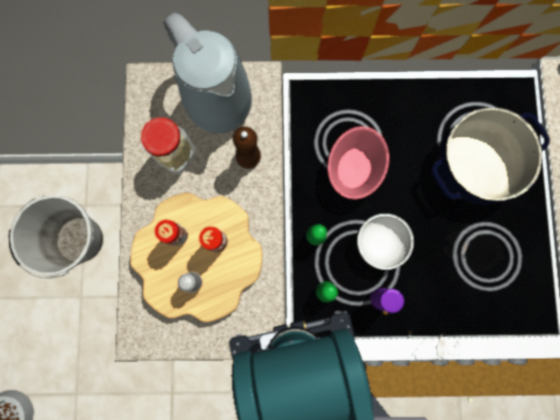

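The salt cap at (188,281) stands at the front of the board. Both spice jars are upright, the bystanders haven't moved and the arm is clear.

```bash
python3 -c "
from workcell import sign_off
print(sign_off())"
```

```text
the job is handed in; nothing more can be done
None
```

The salt shaker now stands at the front of the turntable, measured within about 3 mm of the front line and 52 mm in front of the axis; the jars are upright, the arm is clear, and the job is handed in (no verdict was returned).

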